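Trace a copper strip to its test pad and hold the probe there

ROBOT

A 6-joint arm with a two-finger parallel gripper is mounted at the origin on the work surface. World frame = base frame: x ahead of the robot, y to its left, z up, the work surface at z = 0. Lengths are in mm, angles in rad, forces in N, time in s.
With the tool pointing down it reaches from about 350 to 975 mm from the base axis. Payload 7.1 kg.
Tool frame: the origin (TCP) lies at the very end of the fingers, on their centre line; the grasp point (between the pads) lies 19 mm behind it; z points along the fingers, y is the line along which they close (so a half turn about z gives the same grasp; the last joint's range is limited). The gripper opens to 88 mm and grips with 3 to 60 N. Pads are 20 mm wide; open, the fingers measure 115 mm over their backs; the gripper's body (75 mm by 178 mm) begins 61 mm behind the grasp point.
Start: joints at [-1.195, 0.423, 1.63, -0, 1.089, -0.019], TCP at [240.405, -576.897, 222.675] pointing down, gripper open.
Joint ranges: [-3, 3], [-0.9, 2.11], [0.09, 2.58], [-1.31, 4.45], [0.11, 2.69], [-2.54, 2.54]. Speed limits (rad/s): [2.39, 2.39, 3.01, 3.14, 3.14, 3.14].

INTERFACE

Orientations are given as a rotation vector (axis times angle).
In Python, from workcell import sensors, imaging, close_job gives the robot as it stands. The module is installed in compiled form; this text tells all that it offers.
- The arm moves only by the tool servo_tool, never from a script. Its argument "steps" is a list of rows, each a list of 3 entries, a list of its own where there are three numbers: the shift along the world's x, y, z in m, then the turn, a rotation vector about the world's x, y, z in degrees, then the opening, from -1 (shut) to 1 (fully open). A call has exactly 8 rows; each row shifts and turns the commanded pose from where the row before left it; what a row does not reach is not made up. A row lasts 1/12 s, in which the tool goes at most 41.7 mm and 7.16 degrees, less where a joint would pass 70% of its speed; a pose out of reach is approached as far as the arm can. A call is refused whole if a number of a shift passes 0.0417 or a number of a turn 7.16, either way. A call with a gripper value outside its range is refused whole. The fingers move at their own pace and stop on an object; the grip force is fixed at half the most. Time passes only in rows, so rows that do not move let the fingers close, or fill a call up. It gives the time, the measured TCP pose, the force, the opening and the grip force at its end, in the units of the state.
- sensors.get_obs(): the state, without advancing time (a new reading comes with each control period).
- imaging.get_image(name): name is "scene" or "top" or "wrist"; returns a dict with "color" (420x560x3 uint8, blue, green, red), "range_z" (420x560 float32, mm along the optical axis (not along the pixel's ray), 0 where there is no reading), "vertical_fov" (degrees; the focal length in pixels is half the picture's height over the tangent of half this angle, whatever the lens; pixels are square), "cx", "cy" (the principal point, pixels), "rvec" (rotation vector, rad) and "tvec" (3), from world to camera coordinates, as OpenCV has them; the wrist camera has in their place "tool_from_camera" (4x4, takes a point from camera to tool coordinates, whose origin is the TCP and whose axes are the flange's). Camera axes: x right, y down, z forward; pixel columns grow to the right and rows downward; lengths in mm; the calibration is good to about 2 mm. A picture is of the moment at which its call begins: read the wrist's pose just before it.
- close_job(): hands the job in; it is judged then, once.
The state is a dict: "t": time; "qpos": joint angles; "qvel": joint speeds; "joint_torque": joint torques, N m; "ee_pos": TCP position; "orientation": TCP orientation; "ft_force": force on the tool from outside, world axes, zero at the start; "moment": the same for the moment, N m; "width": finger opening in mm; "grasp_force": force on a finger pad.
Only numpy, scipy, OpenCV 4.12 (cv2) and the standard library are available. Lean on these libraries where they do the work, as an engineer would, in place of code of your own. Each camera call takes 0.05 s, during which the arm holds its last target. There are 200 camera calls.

TASK

Take the cordless test probe out of its stand, set its spring tip on the bare copper strip of the sloping circuit board at the end by the black terminal block, and draw it slowly along the strip without lifting to the round pad at the other end. Hold the probe square to the sloping board all the while, pressing gently so that the spring tip is about half-way in, and finish with the probe still in the gripper, holding it like that on the middle of the pad; do not put it back or let go. Leave the multimeter, spool and bottle where they are.

Things in the scene. Friction and masses are not known exactly. Their poses are not given: they have to be found in the camera images.
- probe_grip (a point): centre of the grey square grip (22 x 22 mm, 60 mm tall, centre 30 mm under its top) of a cordless test probe that starts upright in the stand, tip down. z runs along the probe away from the tip; x and y are square to the grip's flat sides. The tip's end lies on the probe's axis, 96 mm from this point when the spring is fully out.
- probe_tip (a point): the end of the probe's brass spring tip (4 mm thick, round end); z runs along the probe away from the tip. Starts 8 mm over the table.
- plunger (a joint): how far the spring tip is pushed into the probe, in m: 0 is fully out, 0.012 is bottomed. It takes 0.75 N to start and 0.25 N more per mm (about 2.2 N half-way in).
- stand: fixed probe stand, aluminium block 60 x 60 mm, 68 mm tall, with a round upright hole (20 mm) at its centre that the probe stands in; origin at the centre of its underside on the table. It may be to the right or to the left of the board.
- probe: the whole probe, 126 mm long, about 130 g, origin at the tip's end (spring out). Below the square grip: a round black collar (30 mm wide, 6 mm thick, resting on the stand), a tapering nose (18 mm wide at most), then the thin spring tip. Lift it 60 mm to clear the stand.
- strip: bare copper strip on the board, 10 mm wide and standing 2 mm proud, running straight from a black terminal block (26 x 24 mm, 12 mm tall) to the round pad; origin half-way along the board, on its face.
- pad: round copper pad, 18 mm across, level with the strip, at the strip's far end from the terminal block; origin at its centre on the board's face.
- strip_start (a point): the point of the strip to start from, on its top face, 9 mm from its end by the terminal block and 12 mm from the block's face. The pad's centre lies 103 mm from here along -y. Its frame is that of the board: z square out of the board's face, y along the strip (from the pad towards the terminal), x up the slope.
- pad_centre (a point): centre of the round pad on its top face, where the probe ends. Its frame is that of the board: z square out of the board's face, y along the strip (from the pad towards the terminal), x up the slope.
- meter_mid (a point): middle of an orange multimeter, 150 x 78 x 34 mm, lying on the table: leave alone.
- spool_mid (a point): middle of a steel-grey spool, 56 mm across and 42 mm tall: leave alone.
- flux_mid (a point): middle of a small bottle, 40 mm across and 90 mm tall: leave alone.
- board: dark green circuit board with all on it, 150 x 200 mm, 4 mm thick, fixed; slopes 0.26 rad (15 degrees), the edge away from the robot higher, turned up to 0.4 rad to either side. z square out of its face; origin at the middle of its underside. Its parts stand at most 14 mm over its face; none but the terminal block within 18 mm of the strip.
Things that resemble listed ones, but are neither listed nor needed, are in the scene too. What is shaped like the part that bears strip but purple or red is not meant.

How it is judged (in metres and radians):
On the way, in this order (a step that is already met when the one before it is completed fails the run):
1. the spring tip touches the strip at its terminal end, the probe held square to the board (contact force between probe and strip above 0.3 N and y of probe_tip in the frame of strip_start between -0.012 and 0.009 m and x of probe_tip in the frame of strip_start between -0.007 and 0.007 m and angle between the z axis of probe_tip and the z axis of strip_start, either way round below 0.2 rad and contact force between the fingers and probe above 1 N), for 0.1 s.
2. the tip, pressed on the strip and square to the board, has come a quarter of the way to the pad (contact force between probe and strip above 0.3 N and y of probe_tip in the frame of strip_start between -0.033 and -0.019 m and x of probe_tip in the frame of strip_start between -0.007 and 0.007 m and angle between the z axis of probe_tip and the z axis of strip_start, either way round below 0.2 rad and contact force between the fingers and probe above 1 N), for 0.04 s.
3. the tip, pressed on the strip and square to the board, has come half of the way to the pad (contact force between probe and strip above 0.3 N and y of probe_tip in the frame of strip_start between -0.059 and -0.045 m and x of probe_tip in the frame of strip_start between -0.007 and 0.007 m and angle between the z axis of probe_tip and the z axis of strip_start, either way round below 0.2 rad and contact force between the fingers and probe above 1 N), for 0.04 s.
4. the tip, pressed on the strip and square to the board, has come three quarters of the way to the pad (contact force between probe and strip above 0.3 N and y of probe_tip in the frame of strip_start between -0.085 and -0.071 m and x of probe_tip in the frame of strip_start between -0.007 and 0.007 m and angle between the z axis of probe_tip and the z axis of strip_start, either way round below 0.2 rad and contact force between the fingers and probe above 1 N), for 0.04 s.
At the end, for the whole second after the job is handed in: The gripper holds the probe, clear of its stand and still, with its tip within 7 mm of the pad's centre, pressing on the pad with 0.5 to 6 N, the spring 1.5 to 10.8 mm in, the probe within 0.15 rad (8.5 degrees) of square to the board; multimeter, spool and bottle within 30 mm of where they were (distance between probe_tip and pad_centre below 0.007 m and contact force between probe and pad between 0.5 and 6 N and value of joint plunger between 0.0015 and 0.0108 m and angle between the z axis of probe_tip and the z axis of pad_centre, either way round below 0.15 rad and contact force between the fingers and probe above 1 N and contact force between probe and stand below 0.05 N and linear speed of probe below 0.02 m/s and distance of each of meter_mid, spool_mid, flux_mid from where it was at the start of the episode below 0.03 m); the arm keeps its last pose, push and grip.
It fails at once if the tip is lifted off the strip part-way along it (y of probe_tip in the frame of strip_start between -0.085 and -0.022 m and x of probe_tip in the frame of strip_start between -0.006 and 0.006 m and z of probe_tip in the frame of strip_start between 0.003 and 0.012 m).
It fails at once if the probe is pressed hard on the board (contact force between probe and board above 15 N).
It fails at once if the multimeter is disturbed (distance of meter_mid from where it was at the start of the episode above 0.03 m).
It fails at once if the spool is disturbed (distance of spool_mid from where it was at the start of the episode above 0.03 m).
It fails at once if the bottle is disturbed (distance of flux_mid from where it was at the start of the episode above 0.03 m).
It also fails if it takes over 46 s, if anything falls off the work surface, if the arm or the gripper's body presses on something with over 40 N, if the wrist force passes 120 N, or if a joint passes its speed limit or range.

## Working session

There is one attempt and no reset: what is moved stays moved. The work goes in short steps, Python scripts to look and compute and a tool call to move; the robot and the scene stay as the last step left them, time stands still between calls to the robot, and variables do not carry over. Pictures are saved under pics/ and viewed, at most 10 in all, crops included, and the job is handed in when it is done.

Besides the shell and the picture viewer there is one more tool, called after "Emit:" in YAML: its name, and indented under it one key for each argument. servo_tool: Moves the arm, as the interface text tells. Its arguments: {"type":"object","properties":{"steps":{"type":"array"}},"required":["steps"]}

```bash
mkdir -p pics
cat > h.py <<'E'
import numpy as np,cv2,pickle
from workcell import sensors,imaging,close_job
from scipy.spatial.transform import Rotation as R
def grab(n):
    o=sensors.get_obs(); d=imaging.get_image(n); h,w=d["color"].shape[:2]
    f=h/2/np.tan(np.radians(d["vertical_fov"])/2)
    if "rvec" in d:
        Rm=R.from_rotvec(np.ravel(d["rvec"])).as_matrix(); c2w=Rm.T; p=-Rm.T@np.ravel(d["tvec"])
    else:
        T=np.array(d["tool_from_camera"]); Rt=R.from_rotvec(o["orientation"]).as_matrix()
        c2w=Rt@T[:3,:3]; p=Rt@T[:3,3]+np.array(o["ee_pos"])
    v,u=np.mgrid[:h,:w]; z=d["range_z"]
    rays=np.stack([(u-d["cx"])/f,(v-d["cy"])/f,np.ones_like(u,float)],-1)@c2w.T
    return dict(img=d["color"],z=z,pts=rays*z[...,None]+p,rays=rays,p=p,o=o)
E
python3 - <<'E'
from h import *
for n in["scene","top"]:
    g=grab(n); cv2.imwrite(f"pics/{n}0.png",g["img"]); pickle.dump(g,open(n+"0.pkl","wb")); print(n,g["p"],(g["z"]>0).mean())
print(g["o"])
E
```

```text
scene [1471.94902276  301.91262572  667.70012363] 0.9947278911564625
top [ 421.40532949    4.06538186 1261.65869824] 0.9958418367346938
{'t': 0.05, 'qpos': array([-1.19502943e+00,  4.23800735e-01,  1.63066215e+00, -6.28433032e-06,
        1.08861959e+00, -1.89941185e-02]), 'qvel': array([ 0.00051714, -0.00273247, -0.00292691,  0.00132592,  0.00086467,
       -0.0006102 ]), 'joint_torque': array([ 1.31609861e-03, -5.46087348e+01, -2.74615359e+01,  6.47838693e-02,
        1.86462735e-02, -1.53702553e-05]), 'ee_pos': array([ 240.19265068, -576.41236146,  221.93768673]), 'orientation': array([-3.07915665e+00, -6.15787803e-01,  4.23656750e-04]), 'ft_force': array([0.8155677 , 0.57272526, 0.56849614]), 'moment': array([ 0.02020815, -0.02134452, -0.00264228]), 'grasp_force': 0.0, 'width': 87.60444497974729}
```

View pics/scene0.png

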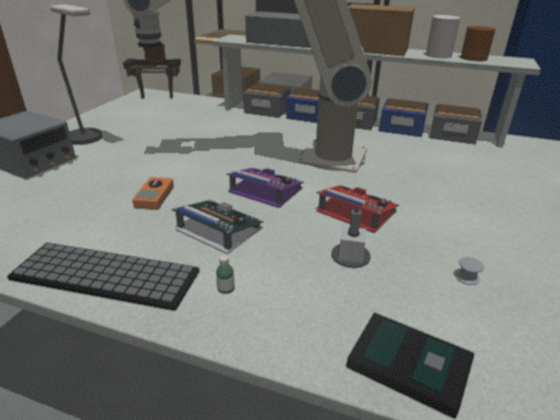

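View pics/top0.png

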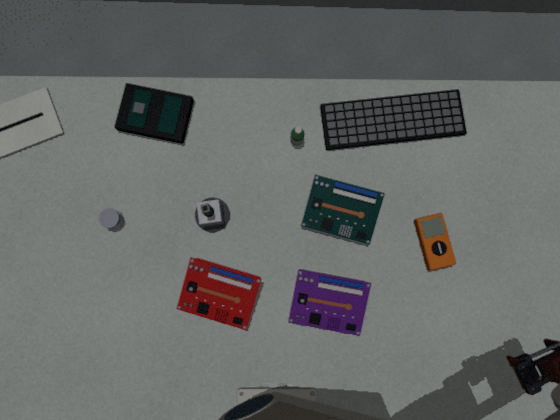

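The top view shows three boards: green (342,210), red (220,293) and purple (330,302). The green one is the one meant, since the task rules out red and purple. It has the black terminal at about (316,204) and the pad at about (362,215). The stand with the probe is at (211,213), the meter at (436,241), the spool at (110,218) and the bottle at (298,136).

Run:
```python
from h import *
g=pickle.load(open("top0.pkl","rb")); I=g["img"];P=g["pts"]
c=I[160:260,180:400]; cv2.imwrite("pics/crop0.png",cv2.resize(c,None,fx=3.6,fy=3.6,interpolation=cv2.INTER_CUBIC))
h=cv2.cvtColor(I,cv2.COLOR_BGR2HSV)
win=np.zeros(h.shape[:2],bool); win[170:250,295:390]=1
gm=win&(h[...,0]>70)&(h[...,0]<100)&(h[...,1]>100)&(g["z"]>0)
q=P[gm]; m=np.median(q,0); 
for _ in range(3):
    A=np.c_[q[:,:2],np.ones(len(q))]; k=np.linalg.lstsq(A,q[:,2],rcond=None)[0]; r=q[:,2]-A@k; q=q[abs(r)<max(3,1.5*r.std())]
n=np.array([-k[0],-k[1],1]); n/=np.linalg.norm(n)
print("board centre",m,"normal",n,"slope",np.arccos(n[2]),"res",r.std(),len(q))
cm=win&(h[...,0]>3)&(h[...,0]<20)&(h[...,1]>110)&(h[...,2]>70)
print(cm.sum()); v,u=np.nonzero(cm); print(u.min(),u.max(),v.min(),v.max())
def plane(rays,off):  # intersect rays with board face + off
    p0=np.array([0,0,k[2]])+n*off
    return g["p"]+rays*(((p0-g["p"])@n)/(rays@n))[:,None]
s=plane(g["rays"][cm],2); c=s.mean(0); w=np.linalg.svd(s-c)[2][0]; w=w if w[1]>0 else -w
t=(s-c)@w; print("strip mid",c,"dir",w,"ext",t.min(),t.max(),"ends",c+w*t.min(),c+w*t.max(), "tableyaw",np.arctan2(-w[0],w[1]))
# stand / grip
for z0,z1 in [(55,80),(100,150)]:
    d=np.hypot(P[...,0]-P[213,211,0],P[...,1]-P[213,211,1])<60
    mm=d&(P[...,2]>z0)&(P[...,2]<z1); x=P[mm]; print(z0,mm.sum(),x.min(0),x.max(0),np.median(x,0))
    if mm.sum()>10: print(cv2.minAreaRect(x[:,:2].astype(np.float32)))
```

```text
board centre [ 588.14342462 -171.81365932   43.75971764] normal [-0.24896631  0.06390534  0.96640151] slope 0.25995512942234955 res 1.5570002773136764 1779
168
322 363 203 217
strip mid [ 591.33419857 -184.01826924   46.65901091] dir [0.26104533 0.9653205  0.00341717] ext -56.21773090598923 63.20474781201744 ends [ 576.65882254 -238.2863971    46.4669054 ] [ 607.83350273 -123.00543075   46.87499224] tableyaw -0.2641064990065031
55 392 [550.89553833 155.6388039   55.6786584 ] [617.2491456  222.33174018  79.70116863] [576.70666492 181.68829389  67.34713863]
((583.7120361328125, 188.6944580078125), (60.879459381103516, 60.76063919067383), 7.821780681610107)
100 99 [571.06708743 175.9330836  100.18577431] [595.57312635 200.17241032 139.14632325] [581.84178062 186.75782593 132.11958364]
((583.70947265625, 188.45216369628906), (22.3291015625, 21.989212036132812), 12.574678421020508)
```

View pics/crop0.png

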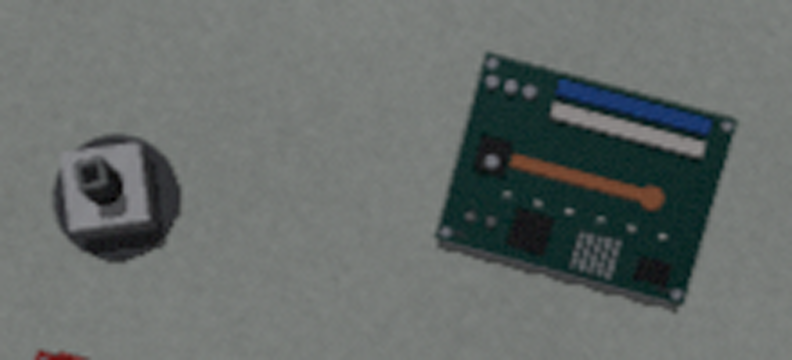

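The crop confirms it: dark green board, black terminal at the left end of the copper strip and pad at the right. The measured slope is 0.26 and the strip with pad is 119 mm long, against 121 mm expected. The grip is 22 mm wide and the stand 60 mm. I'm moving above the probe.

Emit:
servo_tool:
  steps:
    - [[0.0143,0.0318,0],[0,0,-0.5],1]
    - [[0.0143,0.0318,0],[0,0,-0.5],1]
    - [[0.0143,0.0318,0],[0,0,-0.5],1]
    - [[0.0143,0.0318,0],[0,0,-0.5],1]
    - [[0.0143,0.0318,0],[0,0,-0.5],1]
    - [[0.0143,0.0318,0],[0,0,-0.5],1]
    - [[0.0143,0.0318,0],[0,0,-0.5],1]
    - [[0.0143,0.0318,0],[0,0,-0.5],1]

```text
t: 0.77
ee_pos: [355.0, -320.8, 222.5]
orientation: [-3.1, -0.507, 0.0]
ft_force: [0.0, -0.4, -0.2]
width: 88.1
grasp_force: 0.0
```

Emit:
servo_tool:
  steps:
    - [[0.0143,0.0318,0],[0,0,-0.5],1]
    - [[0.0143,0.0318,0],[0,0,-0.5],1]
    - [[0.0143,0.0318,0],[0,0,-0.5],1]
    - [[0.0143,0.0318,0],[0,0,-0.5],1]
    - [[0.0143,0.0318,0],[0,0,-0.5],1]
    - [[0.0143,0.0318,0],[0,0,-0.5],1]
    - [[0.0143,0.0318,0],[0,0,-0.5],1]
    - [[0.0143,0.0318,0],[0,0,-0.5],1]

```text
t: 1.43
ee_pos: [469.4, -66.3, 222.6]
orientation: [-3.116, -0.399, 0.0]
ft_force: [-0.0, -0.8, -0.1]
width: 87.7
grasp_force: 0.0
```

Emit:
servo_tool:
  steps:
    - [[0.0143,0.0318,0],[0,0,-0.5],1]
    - [[0.0143,0.0318,0],[0,0,-0.5],1]
    - [[0.0143,0.0318,0],[0,0,-0.5],1]
    - [[0.0143,0.0318,0],[0,0,-0.5],1]
    - [[0.0143,0.0318,0],[0,0,-0.5],1]
    - [[0.0143,0.0318,0],[0,0,-0.5],1]
    - [[0.0143,0.0318,0],[0,0,-0.5],1]
    - [[0,0,0],[0,0,0],1]

```text
t: 2.1
ee_pos: [571.4, 159.3, 222.6]
orientation: [-3.125, -0.309, -0.003]
ft_force: [-0.1, -0.5, 0.0]
width: 87.9
grasp_force: 0.0
```

Run:
```python
from h import *
g=grab("wrist"); pickle.dump(g,open("w1.pkl","wb")); cv2.imwrite("pics/w1.png",g["img"]); P=g["pts"]
Rt=R.from_rotvec(g["o"]["orientation"]).as_matrix(); print(g["o"]["ee_pos"],g["o"]["qpos"],"tool y ang",np.degrees(np.arctan2(Rt[1,1],Rt[0,1])))
near=np.hypot(P[...,0]-584,P[...,1]-188)<60
for z0,z1 in[(60,72),(126,140)]:
    mm=near&(P[...,2]>z0)&(P[...,2]<z1)&(g["z"]>0); x=P[mm]
    if len(x)>20: print(z0,len(x),np.median(x,0),cv2.minAreaRect(x[:,:2].astype(np.float32)))
```

```text
[571.3953666  159.31727815 222.55225683] [2.51214066e-01 3.75858922e-01 1.70400737e+00 1.40357923e-03
 1.05939464e+00 1.62427402e+00] tool y ang -78.70972854941881
60 2703 [595.11264616 184.4498903   69.68432001] ((584.4149780273438, 188.1346435546875), (60.53110122680664, 59.843055725097656), 8.524818420410156)
126 876 [586.03368213 187.95855443 135.75907218] ((584.5302124023438, 188.1473846435547), (22.17559814453125, 21.98949432373047), 14.127899169921875)
```

View pics/w1.png

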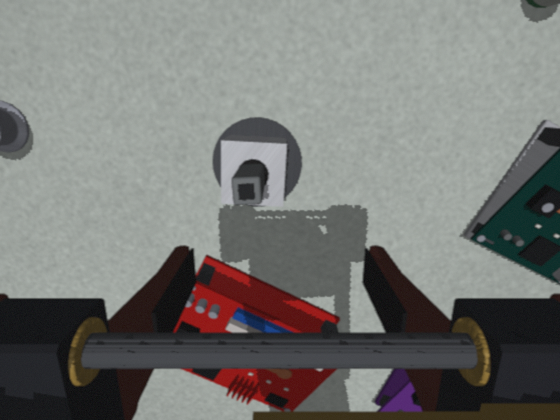

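The probe's square grip sits at (247,188) in the stand at (255,170). By depth the grip is centred at (584.4,188.1), with its top at about 135 mm and turned about 14°. Next I descend and grip.

Emit:
servo_tool:
  steps:
    - [[0.0065,0.0144,0],[0,0,1.3],1]
    - [[0.0065,0.0144,0],[0,0,1.4],1]
    - [[0,0,-0.03],[0,0,0],1]
    - [[0,0,-0.03],[0,0,0],1]
    - [[0,0,-0.03],[0,0,0],1]
    - [[0,0,-0.03],[0,0,0],1]
    - [[0,0,-0.0195],[0,0,0],1]
    - [[0,0,0],[0,0,0],1]

```text
t: 2.82
ee_pos: [579.5, 182.3, 78.9]
orientation: [3.118, 0.378, -0.012]
ft_force: [-1.1, -0.7, -0.6]
width: 87.7
grasp_force: 0.0
```

Emit:
servo_tool:
  steps:
    - [[0,0,0],[0,0,0],0]
    - [[0,0,0],[0,0,0],-0.5]
    - [[0,0,0],[0,0,0],-1]
    - [[0,0,0],[0,0,0],-1]
    - [[0,0,0],[0,0,0],-1]
    - [[0,0,0],[0,0,0],-1]
    - [[0,0,0],[0,0,0],-1]
    - [[0,0,0],[0,0,0],-1]

```text
t: 3.48
ee_pos: [582.4, 183.3, 83.5]
orientation: [-3.119, -0.378, -0.001]
ft_force: [0.9, 0.3, 0.1]
width: 38.0
grasp_force: 0.0
```

Emit:
servo_tool:
  steps:
    - [[0.002,0.0025,0],[0,0,0],0]
    - [[0,0.002,0],[0,0,0],0]
    - [[0,0,0],[0,0,0],0]
    - [[0,0,0],[0,0,0],-1]
    - [[0,0,0],[0,0,0],-1]
    - [[0,0,0],[0,0,0],-1]
    - [[0,0,0],[0,0,0],-1]
    - [[0,0,0],[0,0,0],-1]

```text
t: 4.15
ee_pos: [584.2, 187.7, 83.1]
orientation: [3.119, 0.378, -0.0]
ft_force: [-0.1, 0.5, -0.3]
width: 21.8
grasp_force: 30.0
```

Emit:
servo_tool:
  steps:
    - [[0,0,0],[0,0,0],-1]
    - [[0,0,0],[0,0,0],-1]
    - [[0,0,0],[0,0,0],-1]
    - [[0,0,0],[0,0,0],-1]
    - [[0,0,0],[0,0,0],-1]
    - [[0,0,0],[0,0,0],-1]
    - [[0,0,0],[0,0,0],-1]
    - [[0,0,0],[0,0,0],-1]

```text
t: 4.82
ee_pos: [584.3, 187.8, 83.2]
orientation: [3.119, 0.378, -0.0]
ft_force: [0.7, -0.0, -1.0]
width: 22.0
grasp_force: 30.0
```

```bash
cat >> h.py <<'E'
a=-0.258;th=0.26
N=np.array([-np.sin(th)*np.cos(a),-np.sin(th)*np.sin(a),np.cos(th)]); W=np.array([-np.sin(a),np.cos(a),0])
RT=np.c_[np.cross(-W,-N),-W,-N]
def rotto(o): return np.degrees((R.from_matrix(RT)*R.from_rotvec(o).inv()).as_rotvec())
E
python3 - <<'E'
from h import *
o=sensors.get_obs(); print(N,W,rotto(o["orientation"]),o["qpos"])
E
```

```text
[-0.24857175  0.0655934   0.96638998] [0.25514726 0.96690221 0.        ] [ -0.12649688 -15.05390408 -28.43910435] [2.91584606e-01 5.88536498e-01 1.73467951e+00 3.11286827e-06
 8.18418669e-01 1.62118310e+00]
```

Emit:
servo_tool:
  steps:
    - [[0,0,0.005],[0,0,0],-1]
    - [[0,0,0.012],[0,0,0],-1]
    - [[0,0,0.018],[0,0,0],-1]
    - [[0,0,0.02],[0,0,0],-1]
    - [[0,0,0.02],[0,0,0],-1]
    - [[0,0,0.02],[0,0,0],-1]
    - [[0,0,0.01],[0,0,0],-1]
    - [[0,0,0],[0,0,0],-1]

```text
t: 5.48
ee_pos: [585.9, 188.3, 191.6]
orientation: [-3.118, -0.378, -0.008]
ft_force: [0.7, 0.7, -2.1]
width: 21.9
grasp_force: 30.0
```

Emit:
servo_tool:
  steps:
    - [[-0.0005,-0.01,0],[0,-0.94,-1.78],-1]
    - [[-0.0005,-0.02,0],[0,-0.94,-1.78],-1]
    - [[-0.0005,-0.0205,0],[0,-0.94,-1.78],-1]
    - [[-0.0005,-0.0205,0],[0,-0.94,-1.78],-1]
    - [[-0.0005,-0.0205,0],[0,-0.94,-1.78],-1]
    - [[-0.0005,-0.0205,0],[0,-0.94,-1.78],-1]
    - [[-0.0005,-0.0205,0],[0,-0.94,-1.78],-1]
    - [[-0.0005,-0.0205,0],[0,-0.94,-1.78],-1]

```text
t: 6.15
ee_pos: [578.7, 33.1, 186.5]
orientation: [3.119, -0.017, 0.2]
ft_force: [0.9, 0.3, -2.3]
width: 21.7
grasp_force: 30.0
```

Emit:
servo_tool:
  steps:
    - [[-0.0005,-0.0205,0],[0,-0.94,-1.78],-1]
    - [[-0.0005,-0.0205,0],[0,-0.94,-1.78],-1]
    - [[-0.0005,-0.0205,0],[0,-0.94,-1.78],-1]
    - [[-0.0005,-0.0205,0],[0,-0.94,-1.78],-1]
    - [[-0.0005,-0.0205,0],[0,-0.94,-1.78],-1]
    - [[-0.0005,-0.0205,0],[0,-0.94,-1.78],-1]
    - [[-0.0005,-0.0205,0],[0,-0.94,-1.78],-1]
    - [[-0.0005,-0.014,0],[0,-0.94,-1.78],-1]

```text
t: 6.82
ee_pos: [574.7, -124.5, 186.6]
orientation: [3.058, -0.404, 0.398]
ft_force: [1.2, 0.2, -1.4]
width: 21.9
grasp_force: 30.0
```

Emit:
servo_tool:
  steps:
    - [[0,0,0],[0,0,0],-1]
    - [[0,0,0],[0,0,0],-1]
    - [[0,0,0],[0,0,0],-1]
    - [[0,0,0],[0,0,0],-1]
    - [[0,0,0],[0,0,0],-1]
    - [[0,0,0],[0,0,0],-1]
    - [[0,0,0],[0,0,0],-1]
    - [[0,0,0],[0,0,0],-1]

```text
t: 7.48
ee_pos: [576.4, -122.3, 188.2]
orientation: [3.059, -0.397, 0.4]
ft_force: [-0.3, 0.4, -2.6]
width: 21.9
grasp_force: 30.0
```

Run:
```python
from h import *
g=grab("wrist"); pickle.dump(g,open("w2.pkl","wb")); cv2.imwrite("pics/w2.png",g["img"]); o=g["o"]
print(o["ee_pos"],rotto(o["orientation"]),o["qpos"],o["ft_force"])
```

```text
[ 576.41475777 -122.32728949  188.21641764] [-0.12672717  0.02441321 -0.01275729] [-0.2261911   0.31714952  1.9179117  -0.00986307  0.64676387  1.60977116] [-0.25222563  0.35466142 -2.59198673]
```

View pics/w2.png

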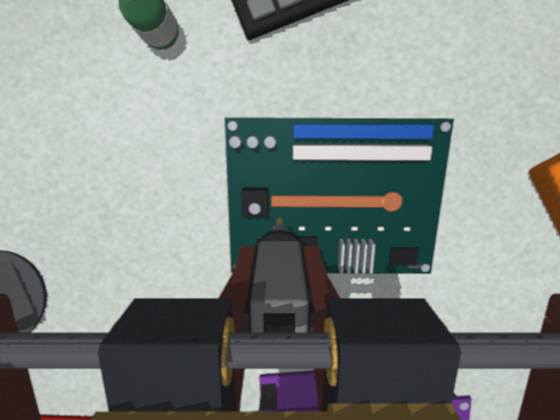

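The wrist view shows the strip running from (272,201) to the pad at (392,202), the terminal block at (256,203) and the probe's brass tip at about (279,222). Now I measure the strip, the plane and the tip.

```bash
cat > m.py <<'E'
from h import *
def meas(g):
    I=g["img"];P=g["pts"];h=cv2.cvtColor(I,cv2.COLOR_BGR2HSV); z=g["z"]
    gm=(h[...,0]>70)&(h[...,0]<100)&(h[...,1]>120)&(z>0)&(P[...,0]>500)&(P[...,0]<680)&(P[...,1]>-290)&(P[...,1]<-70)&(P[...,2]<80)
    q=P[gm]
    for _ in range(4):
        k=np.linalg.lstsq(np.c_[q[:,:2],np.ones(len(q))],q[:,2],rcond=None)[0]; r=q[:,2]-q[:,:2]@k[:2]-k[2]; q=q[abs(r)<max(2,2*r.std())]
    n=np.array([-k[0],-k[1],1]);n/=np.linalg.norm(n); print("normal",n,"slope",np.arccos(n[2]),r.std(),len(q),"angle to N",np.arccos(n@N))
    cm=((h[...,0]>3)&(h[...,0]<20)&(h[...,1]>110)&(h[...,2]>80)&(P[...,0]>540)&(P[...,0]<650)&(P[...,1]>-260)&(P[...,1]<-100)&(P[...,2]<75)).astype(np.uint8)
    nn,lab,st,_=cv2.connectedComponentsWithStats(cm); i=1+st[1:,4].argmax(); print(st[i]); cm=lab==i
    rays=g["rays"][cm]; p0=np.array([0,0,k[2]])+2*n
    s=g["p"]+rays*(((p0-g["p"])@n)/(rays@n))[:,None]; c=s.mean(0)
    print("depth check mean off-plane",np.median((P[cm]-p0)@n))
    d=cv2.fitLine(s[((s-c)@W>-30)].astype(np.float32),cv2.DIST_L2,0,.01,.01).ravel(); w=d[:3]*np.sign(d[1]);pt=d[3:]
    t=(s-pt)@w; e0=pt+w*np.percentile(t,.1); e1=pt+w*np.percentile(t,99.9); print("dir",w,"yaw",np.arctan2(w[0],w[1]),"len",t.max()-t.min())
    mid=(e0+e1)/2; S=mid+w*51.5; Q=mid-w*51.5; print("start",S,"pad",Q)
    return S,Q,n,w
E
python3 - <<'E'
from m import *
g=pickle.load(open("w2.pkl","rb")); S,Q,n,w=meas(g)
o=g["o"];Rt=R.from_rotvec(o["orientation"]).as_matrix(); tip=o["ee_pos"]+Rt[:,2]*75.2
print("tip by tool",tip)
for v in range(216,234,2): print(v,[ (int(u),g["pts"][v,u].round(0).tolist(),g["img"][v,u].tolist()) for u in (277,279,281)])
E
```

```text
normal [-0.24853714  0.06645951  0.9663397 ] slope 0.2601954842586911 0.7037903972440149 18523 angle to N 0.0008682564914941726
[ 271  192  131   20 1534]
depth check mean off-plane -0.02388543718972621
dir [ 2.5698712e-01  9.6641475e-01 -3.4587845e-04] yaw 0.25990334 len 120.84992994025316
start [ 606.87214475 -130.82625216   49.53180355] pad [ 580.4024716  -230.36697023   49.56742903]
tip by tool [ 595.13939921 -127.09500676  115.54113522]
216 [(277, [594.0, -124.0, 43.0], [64, 69, 25]), (279, [593.0, -126.0, 43.0], [65, 69, 26]), (281, [593.0, -128.0, 44.0], [65, 70, 30])]
218 [(277, [597.0, -125.0, 120.0], [58, 75, 67]), (279, [596.0, -127.0, 121.0], [52, 85, 98]), (281, [591.0, -127.0, 43.0], [57, 72, 61])]
220 [(277, [595.0, -125.0, 124.0], [47, 84, 97]), (279, [595.0, -126.0, 124.0], [44, 89, 108]), (281, [595.0, -128.0, 121.0], [45, 74, 81])]
222 [(277, [594.0, -125.0, 127.0], [55, 83, 93]), (279, [594.0, -126.0, 130.0], [55, 84, 98]), (281, [593.0, -127.0, 126.0], [52, 75, 81])]
224 [(277, [594.0, -125.0, 139.0], [73, 72, 70]), (279, [594.0, -126.0, 139.0], [71, 69, 68]), (281, [593.0, -127.0, 138.0], [68, 67, 65])]
226 [(277, [593.0, -125.0, 144.0], [68, 67, 65]), (279, [593.0, -126.0, 143.0], [69, 68, 66]), (281, [592.0, -127.0, 143.0], [65, 64, 62])]
228 [(277, [592.0, -124.0, 148.0], [67, 66, 64]), (279, [592.0, -126.0, 150.0], [63, 63, 61]), (281, [591.0, -127.0, 147.0], [63, 62, 60])]
230 [(277, [594.0, -125.0, 181.0], [45, 44, 44]), (279, [594.0, -126.0, 181.0], [37, 37, 36]), (281, [593.0, -127.0, 181.0], [40, 39, 37])]
232 [(277, [593.0, -125.0, 183.0], [30, 30, 31]), (279, [593.0, -126.0, 185.0], [31, 30, 31]), (281, [593.0, -127.0, 184.0], [26, 29, 28])]
```

The measured normal matches the model within 0.001 rad and the strip is 120.8 mm long, as expected. I approach to about 12 mm above strip_start.

Emit:
servo_tool:
  steps:
    - [[0.0014,-0.0005,-0.009],[0,0,0],-1]
    - [[0.0014,-0.0005,-0.009],[0,0,0],-1]
    - [[0.0014,-0.0005,-0.009],[0,0,0],-1]
    - [[0.0014,-0.0005,-0.009],[0,0,0],-1]
    - [[0.0014,-0.0005,-0.009],[0,0,0],-1]
    - [[0.0015,-0.0004,-0.0095],[0,0,0],-1]
    - [[0,0,0],[0,0,0],-1]
    - [[0,0,0],[0,0,0],-1]

```text
t: 8.2
ee_pos: [584.4, -125.5, 132.6]
orientation: [3.059, -0.398, 0.397]
ft_force: [0.8, -0.7, -2.0]
width: 21.9
grasp_force: 30.0
```

Emit:
servo_tool:
  steps:
    - [[0,0,0],[0,0,0],-1]
    - [[0,0,0],[0,0,0],-1]
    - [[0,0,0],[0,0,0],-1]
    - [[0,0,0],[0,0,0],-1]
    - [[0,0,0],[0,0,0],-1]
    - [[0,0,0],[0,0,0],-1]
    - [[0,0,0],[0,0,0],-1]
    - [[0,0,0],[0,0,0],-1]

```text
t: 8.87
ee_pos: [584.8, -125.6, 133.8]
orientation: [3.059, -0.398, 0.4]
ft_force: [0.2, 0.6, -1.4]
width: 21.9
grasp_force: 30.0
```

Run:
```python
from h import *
g=grab("wrist"); pickle.dump(g,open("w3.pkl","wb")); o=g["o"]
cv2.imwrite("pics/w3.png",cv2.resize(g["img"][120:300,200:420],None,fx=3.2,fy=3.2,interpolation=cv2.INTER_CUBIC))
Rt=R.from_rotvec(o["orientation"]).as_matrix(); tip=o["ee_pos"]+Rt[:,2]*75.2
X=np.cross(W,N); S=np.array([606.9,-130.8,48.5]); print(o["ee_pos"],"tip",tip,"rel x,y,z",[(tip-S)@v for v in(X,W,N)],rotto(o["orientation"]),"F",[o["ft_force"]@v for v in(X,W,N)])
```

```text
[ 584.81864404 -125.60864578  133.77230655] tip [ 603.54514975 -130.38940222   61.09836107] rel x,y,z [np.float64(0.002764287980312271), np.float64(-0.4589729496137299), np.float64(13.035783387407204)] [-0.12570802  0.02828582  0.02321105] F [np.float64(-0.29239208072601797), np.float64(0.6733544117104615), np.float64(-1.3456533038408929)]
```

View pics/w3.png

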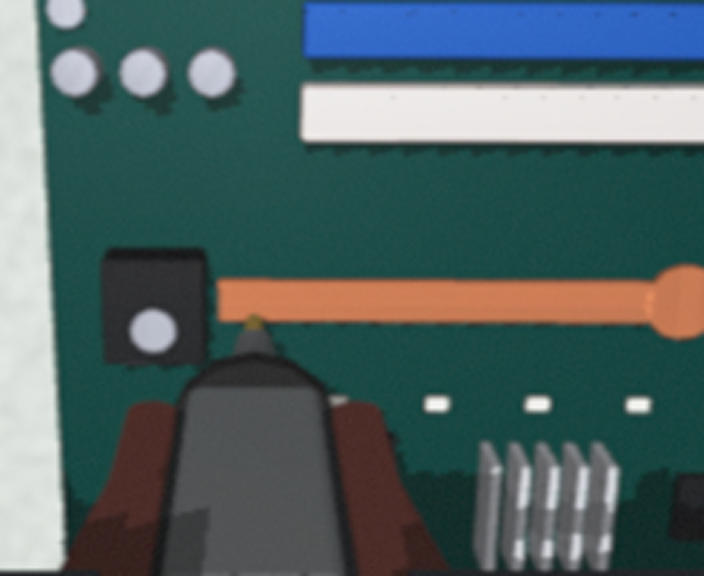

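The tip lines up with the strip, about 9 mm from its terminal end, and is 13 to 14 mm above it. I lower it gently along the board normal.

Emit:
servo_tool:
  steps:
    - [[0.0005,-0.0001,-0.0019],[0,0,0],-1]
    - [[0.0005,-0.0001,-0.0019],[0,0,0],-1]
    - [[0.0005,-0.0002,-0.002],[0,0,0],-1]
    - [[0.0005,-0.0001,-0.0019],[0,0,0],-1]
    - [[0.0005,-0.0001,-0.0019],[0,0,0],-1]
    - [[0.0005,-0.0002,-0.002],[0,0,0],-1]
    - [[0.0005,-0.0001,-0.0019],[0,0,0],-1]
    - [[0.0005,-0.0001,-0.0019],[0,0,0],-1]

```text
t: 9.58
ee_pos: [588.8, -126.6, 118.1]
orientation: [3.059, -0.398, 0.4]
ft_force: [-0.5, -0.2, -0.7]
width: 22.0
grasp_force: 30.0
```

Emit:
servo_tool:
  steps:
    - [[0.0002,-0.0001,-0.001],[0,0,0],-1]
    - [[0.0003,0,-0.001],[0,0,0],-1]
    - [[0.0002,-0.0001,-0.001],[0,0,0],-1]
    - [[0.0003,-0.0001,-0.0009],[0,0,0],-1]
    - [[0,0,0],[0,0,0],-1]
    - [[0,0,0],[0,0,0],-1]
    - [[0,0,0],[0,0,0],-1]
    - [[0,0,0],[0,0,0],-1]

```text
t: 10.25
ee_pos: [589.8, -126.9, 114.4]
orientation: [3.059, -0.398, 0.4]
ft_force: [-0.8, 0.4, 0.0]
width: 21.5
grasp_force: 30.0
```

```bash
cat > st.py <<'E'
from h import *
F=[]
for i in range(4):
    g=grab("wrist") ; o=g["o"]; F.append(o["ft_force"])
Rt=R.from_rotvec(o["orientation"]).as_matrix(); tip=o["ee_pos"]+Rt[:,2]*75.2
X=np.cross(W,N); S=np.array([606.9,-130.8,48.5]); f=np.mean(F,0)
print(o["t"],o["ee_pos"].round(1),"rel x,y,z",np.round([(tip-S)@v for v in(X,W,N)],1),rotto(o["orientation"]).round(2),"F",np.round([f@v for v in(X,W,N)],2),o["moment"].round(3),o["grasp_force"])
cv2.imwrite("pics/st.png",cv2.resize(g["img"][120:300,200:420],None,fx=3.2,fy=3.2,interpolation=cv2.INTER_CUBIC))
E
python3 st.py; cp pics/st.png pics/w4.png
```

```text
10.4 [ 589.8 -126.9  114.4] rel x,y,z [-0.  -0.4 -7. ] [-0.13  0.02  0.02] F [-0.6   0.56  0.74] [ 0.105  0.336 -0.033] 30.000042021274567
```

View pics/w4.png

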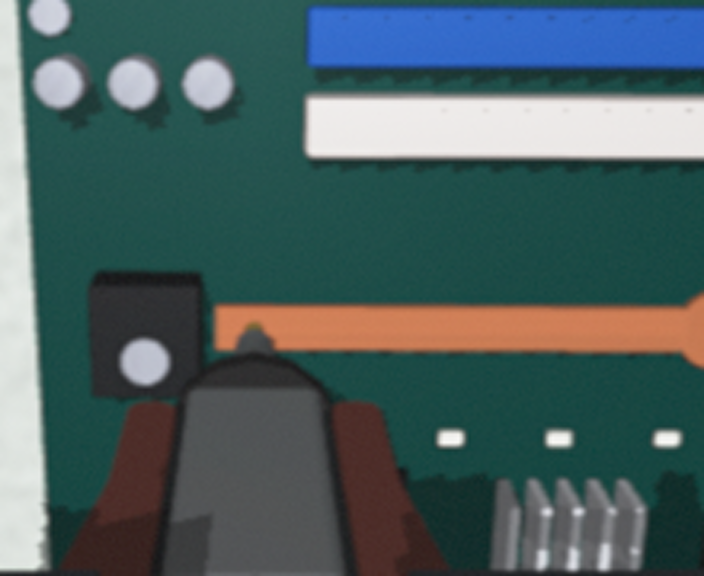

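The tip sits on the strip's centreline at (254,325) with about 2.1 N net, so the spring is roughly half-way in. Next I draw it slowly toward the pad.

Emit:
servo_tool:
  steps:
    - [[-0.00077,-0.0029,0],[0,0,0],-1]
    - [[-0.00077,-0.0029,0],[0,0,0],-1]
    - [[-0.00077,-0.0029,0],[0,0,0],-1]
    - [[-0.00077,-0.0029,0],[0,0,0],-1]
    - [[-0.00077,-0.0029,0],[0,0,0],-1]
    - [[-0.00077,-0.0029,0],[0,0,0],-1]
    - [[-0.00077,-0.0029,0],[0,0,0],-1]
    - [[-0.00077,-0.0029,0],[0,0,0],-1]

```text
t: 11.12
ee_pos: [583.5, -150.4, 114.4]
orientation: [3.059, -0.398, 0.4]
ft_force: [-1.1, 3.0, 0.6]
width: 22.1
grasp_force: 30.0
```

```bash
python3 st.py
```

```text
11.2667 [ 583.5 -150.7  114.4] rel x,y,z [ -0.  -25.1  -7. ] [-0.1   0.01  0.04] F [-0.82 -0.21  0.75] [-0.146  0.29  -0.066] 29.999766647815704
```

Tracking is steady: x error 0, pressure unchanged. I continue.

Emit:
servo_tool:
  steps:
    - [[-0.00077,-0.0029,0],[0,0,0],-1]
    - [[-0.00077,-0.0029,0],[0,0,0],-1]
    - [[-0.00077,-0.0029,0],[0,0,0],-1]
    - [[-0.00077,-0.0029,0],[0,0,0],-1]
    - [[-0.00077,-0.0029,0],[0,0,0],-1]
    - [[-0.00077,-0.0029,0],[0,0,0],-1]
    - [[-0.00077,-0.0029,0],[0,0,0],-1]
    - [[-0.00077,-0.0029,0],[0,0,0],-1]

```text
t: 11.98
ee_pos: [577.4, -173.6, 114.4]
orientation: [3.059, -0.398, 0.4]
ft_force: [-0.9, 1.5, 0.9]
width: 21.5
grasp_force: 30.0
```

Emit:
servo_tool:
  steps:
    - [[-0.00077,-0.0029,0],[0,0,0],-1]
    - [[-0.00077,-0.0029,0],[0,0,0],-1]
    - [[-0.00077,-0.0029,0],[0,0,0],-1]
    - [[-0.00077,-0.0029,0],[0,0,0],-1]
    - [[-0.00077,-0.0029,0],[0,0,0],-1]
    - [[-0.00077,-0.0029,0],[0,0,0],-1]
    - [[-0.00077,-0.0029,0],[0,0,0],-1]
    - [[-0.00077,-0.0029,0],[0,0,0],-1]

```text
t: 12.65
ee_pos: [571.2, -196.8, 114.4]
orientation: [3.059, -0.398, 0.4]
ft_force: [-0.8, 1.0, 0.4]
width: 22.0
grasp_force: 30.0
```

```bash
python3 st.py; cp pics/st.png pics/w5.png
```

```text
12.8 [ 571.2 -197.1  114.4] rel x,y,z [ -0.  -73.1  -7. ] [-0.09  0.03  0.04] F [-1.   -0.54  0.74] [-0.227  0.271 -0.077] 30.00009924173355
```

View pics/w5.png

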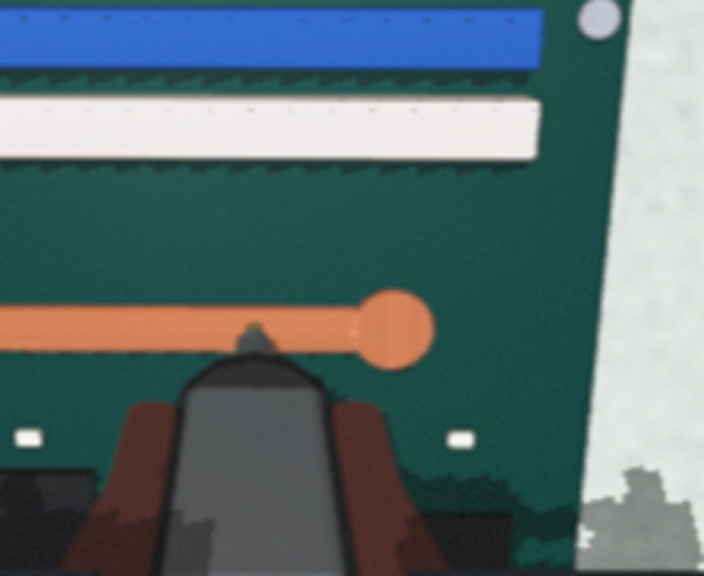

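The tip at (254,325) is centred on the strip, and the pad centre is at (394,329), about 30 mm further on.

Emit:
servo_tool:
  steps:
    - [[-0.00077,-0.0029,0],[0,0,0],-1]
    - [[-0.00077,-0.0029,0],[0,0,0],-1]
    - [[-0.00077,-0.0029,0],[0,0,0],-1]
    - [[-0.00077,-0.0029,0],[0,0,0],-1]
    - [[-0.00077,-0.0029,0],[0,0,0],-1]
    - [[-0.00077,-0.0029,0],[0,0,0],-1]
    - [[-0.00077,-0.0029,0],[0,0,0],-1]
    - [[-0.00077,-0.0029,0],[0,0,0],-1]

```text
t: 13.52
ee_pos: [565.0, -220.1, 114.4]
orientation: [3.059, -0.398, 0.4]
ft_force: [0.1, 3.2, 1.3]
width: 21.9
grasp_force: 30.0
```

Emit:
servo_tool:
  steps:
    - [[-0.00077,-0.0029,0],[0,0,0],-1]
    - [[-0.0005,-0.0019,0],[0,0,0],-1]
    - [[-0.0003,-0.0012,0],[0,0,0],-1]
    - [[0,0,0],[0,0,0],-1]
    - [[0,0,0],[0,0,0],-1]
    - [[0,0,0],[0,0,0],-1]
    - [[0,0,0],[0,0,0],-1]
    - [[0,0,0],[0,0,0],-1]

```text
t: 14.18
ee_pos: [563.7, -225.8, 114.4]
orientation: [3.059, -0.398, 0.4]
ft_force: [-0.7, -1.2, 0.7]
width: 21.9
grasp_force: 30.0
```

```bash
python3 st.py; cp pics/st.png pics/w6.png
```

```text
14.3333 [ 563.7 -225.7  114.4] rel x,y,z [  -0.  -102.7   -7. ] [-0.12  0.03  0.02] F [-0.   -1.47  0.97] [-0.244  0.298 -0.02 ] 30.00002682209015
```

View pics/w6.png

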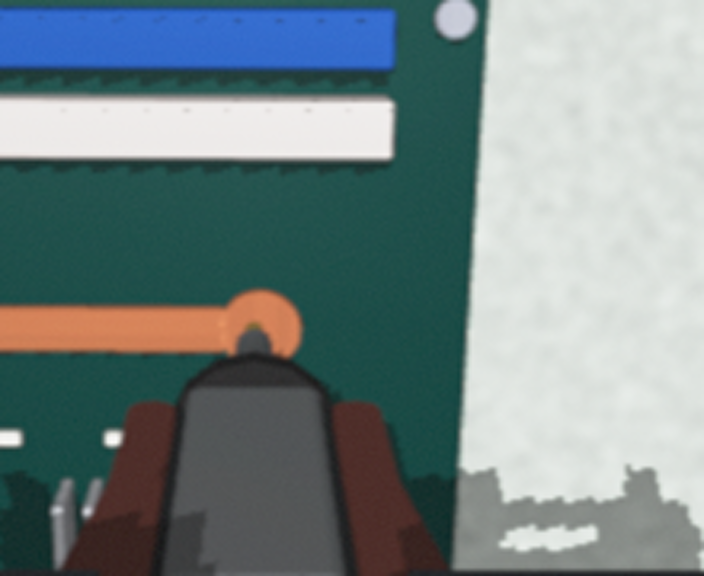

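The tip is at (254,325) and the pad centre at (262,329), under 2 mm apart. One small nudge and a settle, then I hand in.

Emit:
servo_tool:
  steps:
    - [[-0.0002,-0.0007,0],[0,0,0],-1]
    - [[-0.0002,-0.0007,0],[0,0,0],-1]
    - [[0,0,0],[0,0,0],-1]
    - [[0,0,0],[0,0,0],-1]
    - [[0,0,0],[0,0,0],-1]
    - [[0,0,0],[0,0,0],-1]
    - [[0,0,0],[0,0,0],-1]
    - [[0,0,0],[0,0,0],-1]

```text
t: 15.05
ee_pos: [563.1, -227.1, 114.3]
orientation: [3.059, -0.398, 0.4]
ft_force: [-0.0, 0.4, 0.1]
width: 21.9
grasp_force: 30.0
```

```bash
python3 st.py; python3 -c "
from h import *
print(close_job())"
```

```text
15.2 [ 563.1 -227.1  114.3] rel x,y,z [  -0.3 -104.1   -7. ] [-0.13  0.01  0.03] F [-0.62  0.54  0.54] [0.167 0.216 0.011] 30.000018775463104
the job is handed in; nothing more can be done
None
```

I drew the probe along the strip to the pad without lifting and handed the job in at 15.2 s; it is still gripped and square to the board, within about 1 mm of the pad's centre and pressing with about 2 N (spring roughly half-way in), but no verdict came back.

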